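# Unstack the test weights from the balance into their cases

### The arm

A 7-joint arm with a two-finger parallel gripper is mounted at the origin on a cart in front of the work surface, level with it; the furniture and walls round the work are solid. World frame = base frame: x ahead of the robot, y to its left, z up, the work surface at z = 0. Lengths are in mm, angles in rad, forces in N, time in s.
With the tool pointing down it reaches from about 400 to 875 mm from the base axis. Payload 4.4 kg.
Tool frame: the origin (TCP) lies at the very end of the fingers, on their centre line; the grasp point (between the pads) lies 19 mm behind it; z points along the fingers, y is the line along which they close (so a half turn about z gives the same grasp; the last joint's range is limited). The gripper opens to 85 mm and grips with 20 to 120 N. Pads are 22 mm wide; open, the fingers measure 114 mm over their backs; the gripper's body (76 mm by 85 mm) begins 54 mm behind the grasp point. The pads swing forward as they close: fully open they stand 13 mm farther back than shut.
Start: joints at [-1.363, 0.628, 0.038, 1.517, -0.027, 0.996, -0.02], TCP at [175.73, 625.809, 231.313] pointing down, gripper open.
Joint ranges: [-3.06, 3.06], [-0.37, 2.12], [-1.25, 1.32], [0.18, 2.47], [-1.1, 4.24], [0.23, 1.98], [-2.94, 2.94]. Speed limits (rad/s): [2.57, 2.57, 3.14, 3.14, 3.14, 3.14, 3.14].

### API

Orientations are given as [roll, pitch, yaw] about the fixed x, y, z axes, in that order (R = Rz(yaw) Ry(pitch) Rx(roll)).
In Python, from cell import read_state, get_image, camera_params, finish_job gives the robot as it stands.
- The arm moves only by the tool arm_command, never from a script. Its argument "deltas" is a list of rows, each an object of numbers: "dx", "dy", "dz": the shift along the world's x, y, z in m; "yaw": the turn about the world's z in degrees; "jaw": the opening, from 0 (shut) to 1 (fully open). A call has 1 to 20 rows; each row is the pose to reach, as a shift and turn from the pose commanded when the call began; what a row does not reach only later rows make up. A row lasts 1/10 s, in which the tool goes at most 50 mm and 8.59 degrees, less where a joint would pass 70% of its speed; a pose out of reach is approached as far as the arm can. A call with a gripper value outside its range is refused whole. The fingers move at their own pace and stop on an object; the grip force is fixed at half the most. Time passes only in rows, so rows that repeat a pose let the fingers close. It gives the time, the measured TCP pose, the force, the opening and the grip force at its end, in the units of the state.
- read_state(): the state, without advancing time (a new reading comes with each control period).
- get_image(name): name is "side" or "top" or "wrist"; returns (picture, depth): 400x640x3 uint8, red, green, blue; 400x640 float32, mm along the optical axis (not along the pixel's ray), 0 where there is no reading.
- camera_params(name): a dict with "camera_matrix" (3x3 intrinsics, pixels), "k1" (the pictures are not rectified: a ray, as slopes to the right and down, at radius r is drawn at 1 + k1 r^2 times it, then the intrinsics apply), "extrinsics" (4x4, takes a point from camera to world coordinates). Camera axes: x right, y down, z forward; pixel columns grow to the right and rows downward; lengths in mm; the calibration is good to about 2 mm. A picture is of the moment at which its call begins: read the wrist's pose just before it. camera_params takes no time and is no camera call; for the wrist camera it gives the pose at the moment of the call.
- finish_job(): hands the job in; it is judged then, once.
The state is a dict: "clock": time; "qpos": joint angles; "qd": joint speeds; "tau": joint torques, N m; "eef_pos": TCP position; "tool_rot": TCP orientation; "force": force on the tool from outside, world axes, zero at the start; "torque": the same for the moment, N m; "width": finger opening in mm; "gripper_force": force on a finger pad.
Only numpy, scipy, OpenCV 4.12 (cv2) and the standard library are available. Lean on these libraries where they do the work, as an engineer would, in place of code of your own. Each camera call takes 0.05 s, during which the arm holds its last target. There are 200 camera calls.

### The job

The balance check is finished: take the stack of test weights on the pan apart one at a time, from the top down, and put each weight back flat in the fitted well of its own case, smallest weight in the smallest case and so on up to the largest. Set each down rather than dropping it, tip none over, and leave the glass dish of chips where it stands.

Things in the scene. Friction and masses are not known exactly. Their poses are not given: they have to be found in the camera images.
- weight_500: the largest stackable test weight, 500 g: a plain brass disc 60 mm in diameter and 22 mm high; at the start at the bottom of the stack, on the pan. Origin: centre of its underside, z up. A spigot on its top (10 mm wide, 2 mm high) enters a recess (14 mm wide, 3 mm deep) in the underside of the weight above. Grip across the diameter.
- weight_200: the second largest stackable test weight, 200 g: a plain brass disc 44 mm in diameter and 17 mm high; at the start on the 500 g weight. Origin: centre of its underside, z up. A spigot on its top (10 mm wide, 2 mm high) enters a recess (14 mm wide, 3 mm deep) in the underside of the weight above. Grip across the diameter.
- weight_100: the second smallest stackable test weight, 100 g: a plain brass disc 32 mm in diameter and 16.5 mm high; at the start on the 200 g weight. Origin: centre of its underside, z up. A spigot on its top (10 mm wide, 2 mm high) enters a recess (14 mm wide, 3 mm deep) in the underside of the weight above. Grip across the diameter.
- weight_50: the smallest stackable test weight, 50 g: a plain brass disc 23 mm in diameter and 16 mm high; at the start on top of the stack. Origin: centre of its underside, z up. A spigot on its top (10 mm wide, 2 mm high) enters a recess (14 mm wide, 3 mm deep) in the underside of the weight above. Grip across the diameter.
- case_500: the largest of four open dark cases, for the 500 g weight; fixed. Base 82 mm square, 14 mm high, with a blue-grey pad and one round black-floored well 69 mm wide, 5 mm deep (floor 9 mm above the desk). Origin: underside of the base, below the well's centre; z up. Its lid (11 mm high, no well) lies open flat on the +x side, 44 to 129 mm from the origin.
- case_200: the second largest of four open dark cases, for the 200 g weight; fixed. Base 66 mm square, 14 mm high, with a blue-grey pad and one round black-floored well 53 mm wide, 5 mm deep (floor 9 mm above the desk). Origin: underside of the base, below the well's centre; z up. Its lid (11 mm high, no well) lies open flat on the +x side, 36 to 105 mm from the origin.
- case_100: the second smallest of four open dark cases, for the 100 g weight; fixed. Base 56 mm square, 14 mm high, with a blue-grey pad and one round black-floored well 41 mm wide, 5 mm deep (floor 9 mm above the desk). Origin: underside of the base, below the well's centre; z up. Its lid (11 mm high, no well) lies open flat on the +x side, 31 to 90 mm from the origin.
- case_50: the smallest of four open dark cases, for the 50 g weight; fixed. Base 48 mm square, 14 mm high, with a blue-grey pad and one round black-floored well 31 mm wide, 5 mm deep (floor 9 mm above the desk). Origin: underside of the base, below the well's centre; z up. Its lid (11 mm high, no well) lies open flat on the +x side, 27 to 78 mm from the origin.
- balance: white bench balance, fixed to the desk; origin on the desk below the centre of its round steel pan (130 mm in diameter, top 52 mm above the desk). Housing 150 mm wide, 40 mm high, from 132 mm in -x (display end, towards the robot) to 73 mm in +x.
- petri_dish: loose round glass dish with small coated chips in it, 60 mm in diameter and 13 mm high, standing on the desk among the cases; origin: centre of its underside. To be left where it stands.
Mind the look-alikes: they are no part of the job. Leave any red look-alike of the weight_100 alone.

How it is judged:
By the outcome, as a careful person would: the job done as asked, in the order asked, and still so for the second after the job is handed in, with the robot touching nothing.
It also fails if it takes over 96 s, if anything falls off the work surface, if the arm or the gripper's body presses on something with over 40 N, if the wrist force passes 120 N, or if a joint passes its speed limit or range.

## Working session

There is one attempt and no reset: what is moved stays moved. The work goes in short steps, Python scripts to look and compute and a tool call to move; the robot and the scene stay as the last step left them, time stands still between calls to the robot, and variables do not carry over. Pictures are saved under pics/ and viewed, at most 14 in all, crops included, and the job is handed in when it is done.

Besides the shell and the picture viewer there is one more tool, called by a JSON object that holds its "name" and its "arguments". arm_command: Moves the arm, as the interface text tells. Its arguments: {"type":"object","properties":{"deltas":{"type":"array"}},"required":["deltas"]}

```bash
mkdir -p pics; ls; cat > h.py <<'E'
import numpy as np, cv2
from cell import read_state, get_image, camera_params, finish_job
def grab(n, tag):
    p=camera_params(n); im,d=get_image(n)
    np.savez(f'pics/{tag}.npz',im=im,d=d,K=p['camera_matrix'],k1=p['k1'],E=p['extrinsics'])
    cv2.imwrite(f'pics/{tag}.png',im[:,:,::-1]); return load(tag)
def load(tag): return dict(np.load(f'pics/{tag}.npz'))
def rays(s,uv):
    K=s['K'];uv=np.asarray(uv,float).reshape(-1,1,2)
    n=cv2.undistortPoints(uv,K,np.array([float(s['k1']),0,0,0])).reshape(-1,2)
    d=np.c_[n,np.ones(len(n))]@s['E'][:3,:3].T
    return s['E'][:3,3],d
def onz(s,uv,z):
    o,d=rays(s,uv); return o+d*((z-o[2])/d[:,2])[:,None]
def proj(s,P):
    E=np.linalg.inv(s['E']);r=cv2.Rodrigues(E[:3,:3])[0]
    return cv2.projectPoints(np.asarray(P,float).reshape(-1,1,3),r,E[:3,3],s['K'],np.array([float(s['k1']),0,0,0]))[0].reshape(-1,2)
E
python3 - <<'E'
from h import *
for n in('top','side','wrist'):
    s=grab(n,n+'0'); print(n,s['E'].round(2).tolist(),s['K'][0,0],s['k1'])
print(read_state())
E
```

```text
pics
top [[-0.02, -0.99, 0.13, 417.46], [-1.0, 0.02, 0.01, 83.69], [-0.01, -0.12, -0.99, 1127.08], [0.0, 0.0, 0.0, 1.0]] 418.334428063451 -0.04362543411544699
side [[1.0, -0.05, 0.08, 445.53], [-0.1, -0.54, 0.84, -620.03], [0.0, -0.84, -0.54, 556.87], [0.0, 0.0, 0.0, 1.0]] 373.89770162601576 -0.03661308033857573
wrist [[0.27, 0.92, 0.28, 103.37], [0.96, -0.26, -0.08, 644.89], [-0.0, 0.29, -0.96, 373.19], [0.0, 0.0, 0.0, 1.0]] 314.24652643007016 -0.018883844685067774
{'clock': 0.15, 'qpos': array([-1.3628259 ,  0.62916342,  0.03849275,  1.5181244 , -0.02699148,
        0.99630255, -0.01999941]), 'qd': array([-7.01918088e-04, -2.60721818e-03, -8.06179713e-05, -2.87316109e-03,
       -2.07817941e-04, -1.30710152e-03,  1.21779966e-03]), 'tau': array([ 3.09822033e-03, -5.63796866e+01,  1.22804783e+00, -1.93653023e+01,
        1.10685528e-02,  7.33290974e-03, -6.08763600e-06]), 'eef_pos': array([175.60465198, 625.34060182, 230.58631813]), 'tool_rot': array([-3.14011461e+00,  4.17394547e-05,  2.86779192e+00]), 'force': array([0.70059519, 0.2484811 , 0.41481148]), 'torque': array([-0.01885155,  0.01943587, -0.0480293 ]), 'gripper_force': 0.0, 'width': 85.40787877489672}
```

View pics/top0.png

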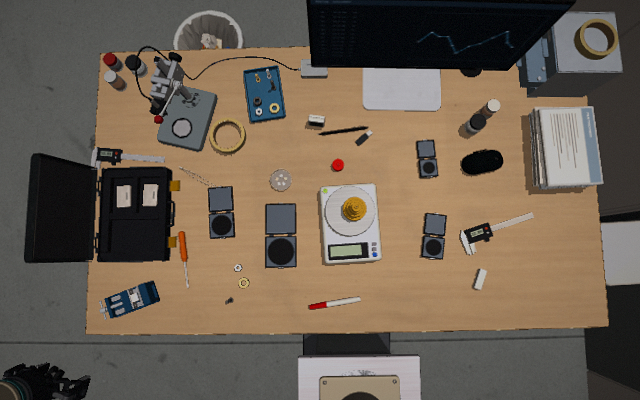

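View pics/side0.png

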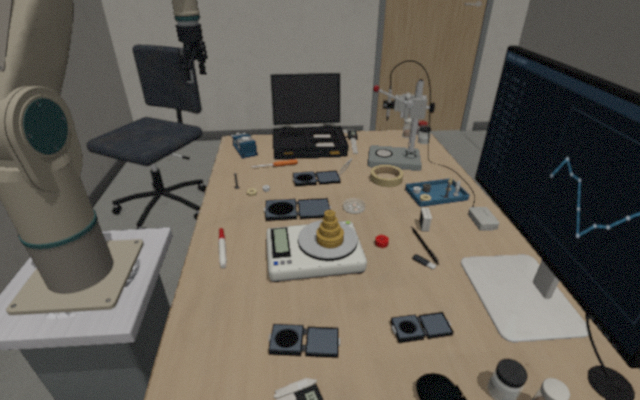

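Top view: the brass stack is at (354,208) on the balance. Cases have wells at about (222,225), (281,251), (433,247) and (428,168). The red look-alike is at (337,165), with the dish at (280,180). Other candidates for the stack are brass rings at (227,135), (243,283) and (595,38), which are tape rolls or a washer, not weights.

```bash
cat > m.py <<'E'
from h import *
s=load('top0'); t=load('side0')
def fit(s,c,r,thr):
    u,v=c; g=s['im'].max(2)
    roi=np.zeros(g.shape,np.uint8); cv2.circle(roi,(u,v),r,255,-1)
    m=((g<thr)*255).astype(np.uint8)&roi
    cs,_=cv2.findContours(m,cv2.RETR_EXTERNAL,cv2.CHAIN_APPROX_NONE)
    k=max(cs,key=cv2.contourArea); return k
for nm,c,r in(('A',(222,225),12),('B',(281,251),17),('C',(433,247),10),('D',(428,168),9)):
    k=fit(s,c,r,38); (cx,cy),ax,an=cv2.fitEllipse(k)
    print(nm,(round(cx,1),round(cy,1)),np.round(ax,1),onz(s,[[cx,cy]],12).round(1)[0], 'diam',np.round(np.array(ax)*1115/418,1), s['d'][int(cy),int(cx)])
big=np.vstack([np.hstack([cv2.resize(s['im'][y-25:y+25,x-25:x+25],(300,300),interpolation=cv2.INTER_NEAREST) for x,y in((222,215),(428,158))]),np.hstack([cv2.resize(s['im'][y-25:y+25,x-25:x+25],(300,300),interpolation=cv2.INTER_NEAREST) for x,y in((281,245),(354,208))])])
cv2.imwrite('pics/c1.png',big[:,:,::-1])
# stack in both views: brass mask
for n,q,(x0,x1,y0,y1) in(('top',s,(335,375,190,228)),('side',t,(305,355,200,255))):
    h=cv2.cvtColor(q['im'],cv2.COLOR_RGB2HSV); m=(h[:,:,1]>110)&(h[:,:,0]>12)&(h[:,:,0]<35)
    w=np.zeros_like(m);w[y0:y1,x0:x1]=1;m&=w
    vs,us=np.nonzero(m); print(n,us.min(),us.max(),vs.min(),vs.max(),len(us))
    P=onz  # depth points
    o,d=rays(q,np.c_[us,vs].astype(float)); 
    zc=d@q['E'][:3,2]; dep=q['d'][vs,us]; X=o+d*(dep/zc)[:,None]; X=X[dep>0]
    for lo,hi in((121,128),(103,121),(87,103),(70,87),(50,70)):
        k=(X[:,2]>lo)&(X[:,2]<hi); 
        if k.sum(): print(lo,hi,k.sum(),X[k].mean(0).round(1),X[k].min(0).round(1),X[k].max(0).round(1))
E
python3 m.py
```

```text
A (221.1, 224.9) [18.3 18.8] [499.8 359.5  12. ] diam [48.9 50.2] 1126.4353
B (280.3, 251.3) [24.5 25.1] [427.1 200.6  12. ] diam [65.5 67. ] 1113.2694
C (433.1, 247.0) [14.1 14.7] [ 431.8 -204.6   12. ] diam [37.7 39.1] 1106.5837
D (428.4, 167.4) [ 9.8 10.1] [ 646.6 -202.4   12. ] diam [26.2 27. ] 1133.0557
top 343 366 197 220 443
121 128 66 [531.3   4.9 124.4] [519.6  -6.5 121. ] [541.8  15.3 127.9]
103 121 67 [530.2   6.3 109.3] [516.4 -10.6 104.3] [546.3  19.2 120.9]
87 103 107 [529.4   8.3  91.8] [510.3 -14.7  87.7] [553.6  25.8 102.6]
70 87 178 [530.5   9.4  75. ] [504.1 -23.   70.1] [560.9  34.8  86.4]
50 70 20 [513.7  18.1  63. ] [502.4 -10.7  50.8] [551.4  34.2  69.9]
side 317 342 210 247 696
121 128 60 [530.5   1.6 124.2] [520.9  -7.2 121.8] [540.4  13.6 126.8]
103 121 111 [529.9  -4.2 110.7] [516.9 -12.3 103.1] [546.1  13.7 120.6]
87 103 151 [529.7  -7.7  94.1] [510.8 -17.4  87.2] [551.1  10.3 103. ]
70 87 248 [530.2 -11.8  76.8] [504.2 -27.   70. ] [558.7  17.6  86.8]
50 70 124 [528.4 -19.6  63.6] [504.2 -25.2  55.8] [556.5  -3.   70. ]
```

View pics/c1.png

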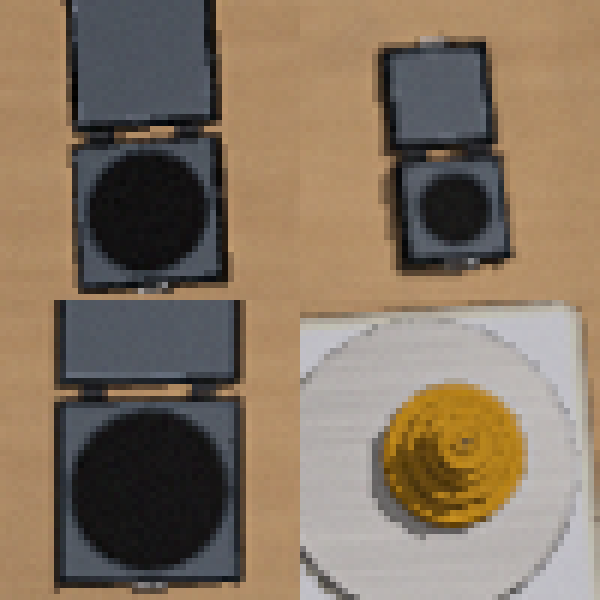

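Fits give 50 mm (case_200), 66 mm (case_500), 38 mm (case_100) and 27 mm (case_50). The order matches the given sizes, and the stack tops match the expected 125/107/91/74 heights near (531,4). The grasp target is the top tier at (354,208). Moving above it for a close wrist look.

{"name": "arm_command", "arguments": {"deltas": [{"dx": 0.02,"dy": -0.035,"dz": 0.005,"yaw": 3,"jaw": 0.55},{"dx": 0.05,"dy": -0.087,"dz": 0.01,"yaw": 8,"jaw": 0.55},{"dx": 0.355,"dy": -0.622,"dz": 0.01,"yaw": 15.7,"jaw": 0.55},{"dx": 0.355,"dy": -0.622,"dz": 0.01,"yaw": 15.7,"jaw": 0.55},{"dx": 0.355,"dy": -0.622,"dz": 0.01,"yaw": 15.7,"jaw": 0.55},{"dx": 0.355,"dy": -0.622,"dz": 0.01,"yaw": 15.7,"jaw": 0.55},{"dx": 0.355,"dy": -0.622,"dz": 0.01,"yaw": 15.7,"jaw": 0.55},{"dx": 0.355,"dy": -0.622,"dz": 0.01,"yaw": 15.7,"jaw": 0.55},{"dx": 0.355,"dy": -0.622,"dz": 0.01,"yaw": 15.7,"jaw": 0.55},{"dx": 0.355,"dy": -0.622,"dz": 0.01,"yaw": 15.7,"jaw": 0.55},{"dx": 0.355,"dy": -0.622,"dz": 0.01,"yaw": 15.7,"jaw": 0.55},{"dx": 0.355,"dy": -0.622,"dz": 0.01,"yaw": 15.7,"jaw": 0.55},{"dx": 0.355,"dy": -0.622,"dz": 0.01,"yaw": 15.7,"jaw": 0.55},{"dx": 0.355,"dy": -0.622,"dz": 0.01,"yaw": 15.7,"jaw": 0.55},{"dx": 0.355,"dy": -0.622,"dz": 0.01,"yaw": 15.7,"jaw": 0.55},{"dx": 0.355,"dy": -0.622,"dz": 0.01,"yaw": 15.7,"jaw": 0.55},{"dx": 0.355,"dy": -0.622,"dz": 0.01,"yaw": 15.7,"jaw": 0.55},{"dx": 0.355,"dy": -0.622,"dz": 0.01,"yaw": 15.7,"jaw": 0.55}]}}

```text
clock: 1.95
eef_pos: [530.0, 5.3, 241.1]
tool_rot: [3.141, -0.001, -3.139]
force: [0.2, 0.0, -0.3]
width: 47.0
gripper_force: 0.0
```

```bash
python3 - <<'E'
from h import *
r=read_state(); print(r['clock'],r['eef_pos'].round(1),r['tool_rot'].round(4),r['qpos'].round(2),r['width'])
s=grab('wrist','w1')
print(proj(s,[[531,4,125.5],[531,4,123.5]]).round(1))
E
```

```text
1.95 [530.    5.3 241.1] [ 3.1407e+00 -1.0000e-03 -3.1394e+00] [-0.1   0.45  0.05  1.84 -0.03  0.86  1.54] 47.0044131053755
[[316.6 201.9]
 [316.6 201.3]]
```

View pics/w1.png

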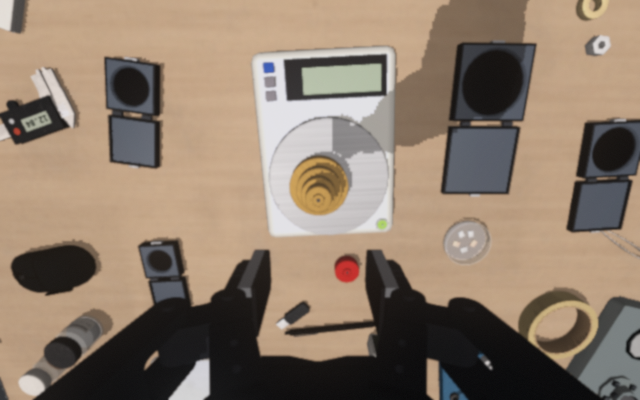

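The wrist view shows the stack at (319,195), with its top spigot at (318,199), and all four wells at (131,87), (160,261), (494,82) and (614,150). The red look-alike at (346,268) is well clear. Measuring from this view next.

```bash
cat > m2.py <<'E'
from h import *
s=load('w1'); g=s['im'].max(2)
for nm,c,r in(('100',(131,87),24),('50',(160,261),19),('500',(494,82),37),('200',(614,150),25)):
    roi=np.zeros(g.shape,np.uint8); cv2.circle(roi,c,r,255,-1)
    for thr in(30,38):
        m=((g<thr)*255).astype(np.uint8)&roi
        k=max(cv2.findContours(m,0,cv2.CHAIN_APPROX_NONE)[0],key=cv2.contourArea)
        P=onz(s,k.reshape(-1,2),12)[:,:2].astype(np.float32)
        print(nm,thr,onz(s,[cv2.fitEllipse(k)[0]],12)[0].round(1),cv2.fitEllipse(P)[0:2])
h=cv2.cvtColor(s['im'],cv2.COLOR_RGB2HSV); m=(h[:,:,1]>110)&(h[:,:,0]>10)&(h[:,:,0]<35)
w=np.zeros_like(m);w[145:225,280:360]=1;m&=w
vs,us=np.nonzero(m);o,d=rays(s,np.c_[us,vs].astype(float)); X=o+d*(s['d'][vs,us]/(d@s['E'][:3,2]))[:,None]
for z,a in((123.5,.5),(107.5,1.2),(91,1.5),(74,1.5)):
    k=abs(X[:,2]-z)<2.5; P=X[k][:,:2]; c,rad=cv2.minEnclosingCircle(P.astype(np.float32)); print(z,k.sum(),X[k].mean(0).round(1),np.round(c,1),round(rad*2,1))
cv2.imwrite('pics/c2.png',cv2.resize(s['im'][150:225,280:360,::-1],None,fx=7,fy=7,interpolation=cv2.INTER_CUBIC))
E
python3 m2.py
```

```text
100 30 [ 427.9 -206.4   12. ] ((428.1012878417969, -206.48338317871094), (29.634313583374023, 36.0139274597168))
100 38 [ 429.8 -204.4   12. ] ((430.0356750488281, -204.4616241455078), (37.13175964355469, 38.12726974487305))Traceback (most recent call last):
  File "m2.py", line 7, in <module>
    k=max(cv2.findContours(m,0,cv2.CHAIN_APPROX_NONE)[0],key=cv2.contourArea)
ValueError: max() iterable argument is empty
```

```bash
sed -i 's/(30,38)/(38,46)/' m2.py; python3 m2.py
```

```text
100 38 [ 429.8 -204.4   12. ] ((430.0356750488281, -204.4616241455078), (37.13175964355469, 38.12726974487305))
100 46 [ 429.9 -204.5   12. ] ((430.1833190917969, -204.5806121826172), (38.254180908203125, 38.924468994140625))
50 38 [ 647.7 -201.7   12. ] ((647.721923828125, -201.73715209960938), (18.4489803314209, 23.228879928588867))
50 46 [ 644.9 -202.1   12. ] ((644.9888916015625, -202.1012725830078), (26.517627716064453, 27.443477630615234))
500 38 [424.4 199.4  12. ] ((425.3143310546875, 199.5338134765625), (65.5014877319336, 67.77459716796875))
500 46 [424.3 199.4  12. ] ((425.22406005859375, 199.54736328125), (66.78559875488281, 69.0668716430664))
200 38 [497.8 358.8  12. ] ((498.2178955078125, 358.8983459472656), (48.174827575683594, 50.0026969909668))
200 46 [497.8 358.9  12. ] ((498.2166442871094, 359.0189208984375), (49.49372482299805, 50.62561798095703))
123.5 524 [528.2   4.9 123.6] [528.6   4.9] 23.2
107.5 330 [524.5   5.3 107.4] [529.4   4.9] 32.4
91 576 [522.4   6.7  91. ] [529.3   5.8] 44.3
74 853 [523.8   6.4  74. ] [530.    5.8] 59.0
```

View pics/c2.png

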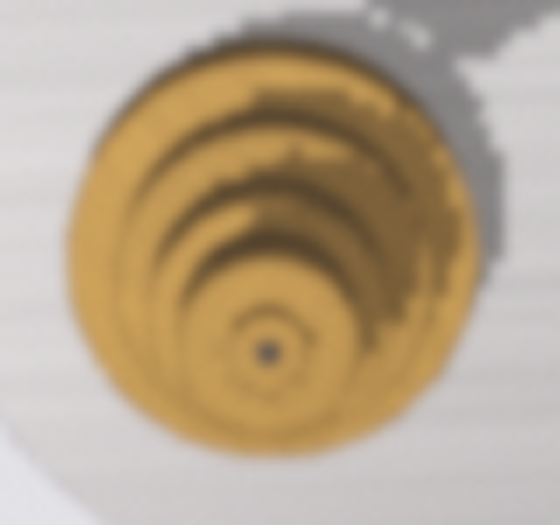

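Close crop confirms the concentric brass tiers, with measured diameters of 23.2, 32.4, 44.3 and 59.0 mm at z = 123.5, 107.5, 91 and 74. The stack's top is at (529,5). Descending.

{"name": "arm_command", "arguments": {"deltas": [{"dz": -0.03,"jaw": 0.55},{"dz": -0.07,"jaw": 0.55},{"dz": -0.1,"jaw": 0.55},{"dz": -0.115,"jaw": 0.55},{"dz": -0.122,"jaw": 0.55},{"dz": -0.126,"jaw": 0.55},{"dz": -0.126,"jaw": 0.55},{"dz": -0.126,"jaw": 0.55}]}}

```text
invalid input at $.deltas[0]: expected keys dx, dy, dz, yaw, jaw
```

```bash
python3 - <<'E'
from h import *
s=grab('side','s2');print(proj(s,[[530,5,115]]))
cv2.imwrite('pics/s2c.png',cv2.resize(s['im'][140:270,250:410,::-1],None,fx=4,fy=4))
E
```

```text
[[328.98499249 215.99186204]]
```

View pics/s2c.png

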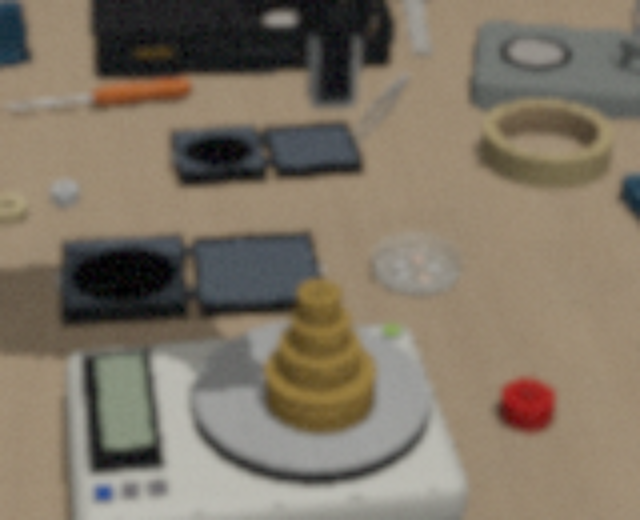

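The call was refused because each row needs all five keys. The crop shows the stack intact at about (320,350) with the gripper still above it. Retrying with full rows.

{"name": "arm_command", "arguments": {"deltas": [{"dx": 0,"dy": 0,"yaw": 0,"dz": -0.03,"jaw": 0.55},{"dx": 0,"dy": 0,"yaw": 0,"dz": -0.07,"jaw": 0.55},{"dx": 0,"dy": 0,"yaw": 0,"dz": -0.1,"jaw": 0.55},{"dx": 0,"dy": 0,"yaw": 0,"dz": -0.115,"jaw": 0.55},{"dx": 0,"dy": 0,"yaw": 0,"dz": -0.122,"jaw": 0.55},{"dx": 0,"dy": 0,"yaw": 0,"dz": -0.126,"jaw": 0.55},{"dx": 0,"dy": 0,"yaw": 0,"dz": -0.126,"jaw": 0.55},{"dx": 0,"dy": 0,"yaw": 0,"dz": -0.126,"jaw": 0.55}]}}

```text
clock: 2.85
eef_pos: [531.4, 4.0, 116.2]
tool_rot: [3.141, 0.002, -3.141]
force: [0.4, 0.7, -0.3]
width: 46.4
gripper_force: 0.0
```

```bash
python3 - <<'E'
from h import *
s=grab('side','s3')
cv2.imwrite('pics/s3c.png',cv2.resize(s['im'][160:260,270:390,::-1],None,fx=5,fy=5))
E
```

```text
(no output)
```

View pics/s3c.png

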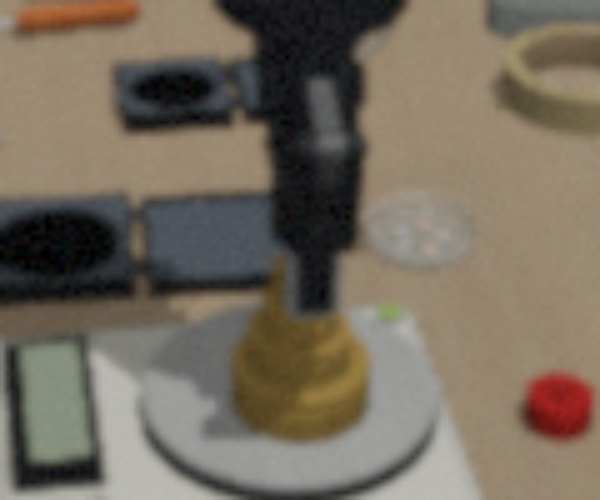

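```bash
python3 - <<'E'
from h import *
s=load('s3')
q=(proj(s,[[531,-20,116],[531,-34,116],[531,-20,110],[531,-34,110],[520,-27,115],[542,-27,115],[529.5,5,124],[530,5,74]])-[270,160])*5
print(q.round(0), s['d'][215,332])
d=s['d'][205:226,326:340]; print(d[::4].round(0))
E
```

```text
[[305. 313.]
 [310. 334.]
 [305. 326.]
 [309. 347.]
 [280. 327.]
 [335. 324.]
 [294. 262.]
 [293. 359.]] 723.5736
[[711. 710. 685. 683. 684. 694. 692. 693. 692. 696. 694. 693. 694. 684.]
 [983. 721. 691. 691. 689. 690. 692. 695. 693. 693. 692. 693. 693. 694.]
 [763. 726. 726. 724. 719. 720. 720. 722. 719. 719. 720. 729. 980. 977.]
 [758. 732. 731. 726. 724. 725. 723. 723. 725. 727. 724. 736. 966. 965.]
 [765. 737. 735. 729. 731. 731. 730. 729. 730. 731. 729. 738. 950. 950.]
 [765. 764. 761. 763. 767. 765. 765. 763. 767. 768. 770. 779. 782. 782.]]
```

Fingers straddle the top weight at the right height (tip bottom at crop (314,316)) and clear the 100 g disc. Closing.

{"name": "arm_command", "arguments": {"deltas": [{"dx": -0.001,"dy": 0.0005,"yaw": 0,"dz": -0.001,"jaw": 0.55},{"dx": -0.001,"dy": 0.0005,"yaw": 0,"dz": -0.001,"jaw": 0.4},{"dx": -0.001,"dy": 0.0005,"yaw": 0,"dz": -0.001,"jaw": 0.3},{"dx": -0.001,"dy": 0.0005,"yaw": 0,"dz": -0.001,"jaw": 0.1},{"dx": -0.001,"dy": 0.0005,"yaw": 0,"dz": -0.001,"jaw": 0},{"dx": -0.001,"dy": 0.0005,"yaw": 0,"dz": -0.001,"jaw": 0},{"dx": -0.001,"dy": 0.0005,"yaw": 0,"dz": -0.001,"jaw": 0},{"dx": -0.001,"dy": 0.0005,"yaw": 0,"dz": -0.001,"jaw": 0},{"dx": -0.001,"dy": 0.0005,"yaw": 0,"dz": -0.001,"jaw": 0}]}}

```text
clock: 3.8
eef_pos: [529.9, 4.3, 114.8]
tool_rot: [3.141, 0.0, -3.142]
force: [-1.1, 0.4, 5.7]
width: 19.6
gripper_force: 58.5
```

{"name": "arm_command", "arguments": {"deltas": [{"dx": 0,"dy": 0,"yaw": 0,"dz": 0.003,"jaw": 0},{"dx": 0,"dy": 0,"yaw": 0,"dz": 0.01,"jaw": 0},{"dx": 0,"dy": 0,"yaw": 0,"dz": 0.025,"jaw": 0},{"dx": 0,"dy": 0,"yaw": 0,"dz": 0.045,"jaw": 0},{"dx": 0,"dy": 0,"yaw": 0,"dz": 0.06,"jaw": 0},{"dx": 0,"dy": 0,"yaw": 0,"dz": 0.06,"jaw": 0}]}}

```text
clock: 4.4
eef_pos: [531.3, 4.3, 176.4]
tool_rot: [3.141, 0.004, -3.141]
force: [1.1, -0.6, -0.5]
width: 19.8
gripper_force: 58.7
```

```bash
python3 - <<'E'
from h import *
r=read_state();print(r['eef_pos'],r['width'],r['force'])
s=grab('side','s4');w=grab('wrist','w4')
a=cv2.resize(s['im'][140:260,270:390,::-1],(400,400));b=cv2.resize(w['im'][150:310,240:400,::-1],(400,400))
cv2.imwrite('pics/s4c.png',np.hstack([a,b]))
E
```

```text
[531.27845326   4.29284896 176.37226703] 19.82427501731796 [ 1.05576995 -0.62101948 -0.52120981]
```

View pics/s4c.png

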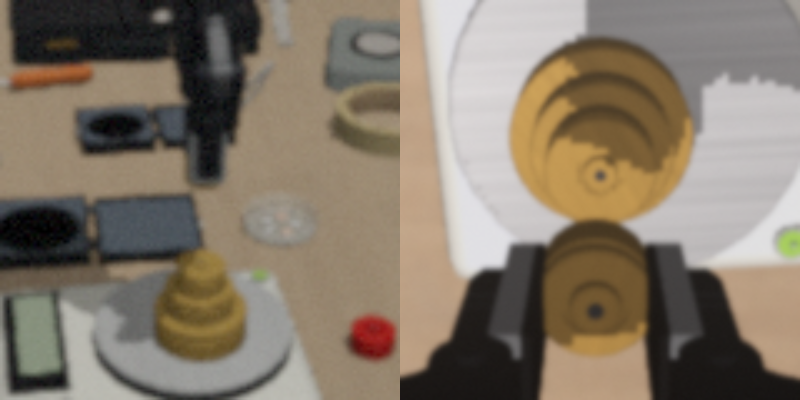

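The right-hand view shows the 50 g weight gripped level at (595,290), and the left-hand view shows the remaining three-tier stack undisturbed at (200,305). Carrying it to case_50.

{"name": "arm_command", "arguments": {"deltas": [{"dx": 0.01,"dy": -0.018,"yaw": 0,"dz": 0,"jaw": 0},{"dx": 0.03,"dy": -0.054,"yaw": 0,"dz": 0,"jaw": 0},{"dx": 0.05,"dy": -0.09,"yaw": 0,"dz": 0,"jaw": 0},{"dx": 0.07,"dy": -0.126,"yaw": 0,"dz": 0,"jaw": 0},{"dx": 0.09,"dy": -0.162,"yaw": 0,"dz": -0.02,"jaw": 0},{"dx": 0.105,"dy": -0.19,"yaw": 0,"dz": -0.06,"jaw": 0},{"dx": 0.1145,"dy": -0.207,"yaw": 0,"dz": -0.09,"jaw": 0},{"dx": 0.1145,"dy": -0.207,"yaw": 0,"dz": -0.115,"jaw": 0},{"dx": 0.1145,"dy": -0.207,"yaw": 0,"dz": -0.125,"jaw": 0},{"dx": 0.1145,"dy": -0.207,"yaw": 0,"dz": -0.125,"jaw": 0},{"dx": 0.1145,"dy": -0.207,"yaw": 0,"dz": -0.125,"jaw": 0}]}}

```text
clock: 5.6
eef_pos: [644.7, -201.9, 49.9]
tool_rot: [3.141, 0.001, -3.14]
force: [-0.2, 1.4, -0.1]
width: 19.9
gripper_force: 58.8
```

```bash
python3 - <<'E'
from h import *
r=read_state();print(r['eef_pos'],r['width'],r['force'])
s=grab('side','s5');w=grab('wrist','w5')
u,v=proj(s,[[646,-202,30]])[0].astype(int)
a=cv2.resize(s['im'][v-40:v+40,u-40:u+40,::-1],(400,400));b=cv2.resize(w['im'][200:360,240:400,::-1],(400,400))
cv2.imwrite('pics/s5c.png',np.hstack([a,b]))
h=cv2.cvtColor(w['im'],cv2.COLOR_RGB2HSV); m=(h[:,:,1]>110)&(h[:,:,0]>10)&(h[:,:,0]<35)
m[:220]=0;m[360:]=0;m[:,:270]=0;m[:,370:]=0
vs,us=np.nonzero(m);o,d=rays(w,np.c_[us,vs].astype(float)); X=o+d*(w['d'][vs,us]/(d@w['E'][:3,2]))[:,None]
zt=r['eef_pos'][2]+8.7
k=abs(X[:,2]-zt)<3; print(k.sum(),X[k].mean(0),cv2.minEnclosingCircle(X[k][:,:2].astype(np.float32)))
E
```

```text
[ 644.70123892 -201.91208224   49.89197191] 19.864034825807067 [-0.19043139  1.37885114 -0.13259589]
1522 [ 642.87299738 -202.80713908   59.34681432] ((643.3875732421875, -202.28677368164062), 12.423944473266602)
```

View pics/s5c.png

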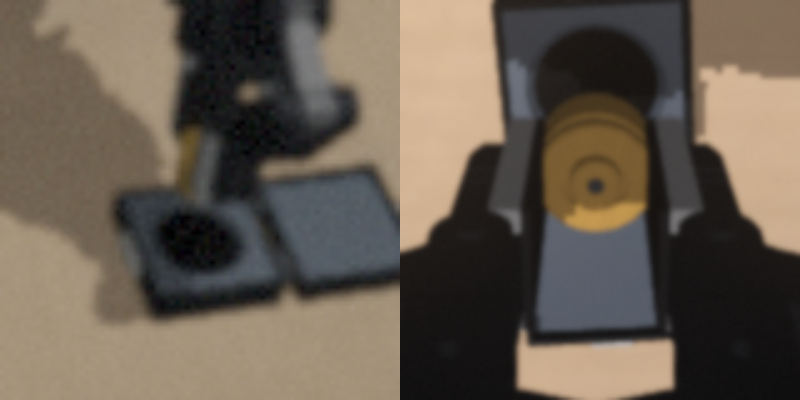

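Weight is held level at crop (595,165), with case_50's well just behind it at (597,75). The wrist puts the disc at (643.3,-202.3) and the well at (645,-202), so I shift +1.5 mm in x and lower slowly.

{"name": "arm_command", "arguments": {"deltas": [{"dx": 0.0015,"dy": 0,"yaw": 0,"dz": -0.01,"jaw": 0},{"dx": 0.0015,"dy": 0,"yaw": 0,"dz": -0.02,"jaw": 0},{"dx": 0.0015,"dy": 0,"yaw": 0,"dz": -0.026,"jaw": 0},{"dx": 0.0015,"dy": 0,"yaw": 0,"dz": -0.029,"jaw": 0},{"dx": 0.0015,"dy": 0,"yaw": 0,"dz": -0.031,"jaw": 0},{"dx": 0.0015,"dy": 0,"yaw": 0,"dz": -0.032,"jaw": 0},{"dx": 0.0015,"dy": 0,"yaw": 0,"dz": -0.0325,"jaw": 0},{"dx": 0.0015,"dy": 0,"yaw": 0,"dz": -0.0325,"jaw": 0},{"dx": 0.0015,"dy": 0,"yaw": 0,"dz": -0.0325,"jaw": 0}]}}

```text
clock: 6.6
eef_pos: [645.9, -202.7, 17.1]
tool_rot: [-3.142, 0.0, -3.141]
force: [-0.1, -0.5, -0.4]
width: 19.7
gripper_force: 58.8
```

{"name": "arm_command", "arguments": {"deltas": [{"dx": 0,"dy": 0,"yaw": 0,"dz": -0.0005,"jaw": 0},{"dx": 0,"dy": 0,"yaw": 0,"dz": -0.001,"jaw": 0},{"dx": 0,"dy": 0,"yaw": 0,"dz": -0.001,"jaw": 0}]}}

```text
clock: 6.9
eef_pos: [645.9, -202.8, 16.4]
tool_rot: [-3.141, 0.0, -3.141]
force: [-1.0, 0.3, 4.1]
width: 19.6
gripper_force: 59.1
```

Contact at 4 N: seated. Release, then rise.

{"name": "arm_command", "arguments": {"deltas": [{"dx": 0,"dy": 0,"yaw": 0,"dz": 0,"jaw": 0.28},{"dx": 0,"dy": 0,"yaw": 0,"dz": 0,"jaw": 0.35},{"dx": 0,"dy": 0,"yaw": 0,"dz": 0,"jaw": 0.42},{"dx": 0,"dy": 0,"yaw": 0,"dz": 0,"jaw": 0.42},{"dx": 0,"dy": 0,"yaw": 0,"dz": 0,"jaw": 0.42},{"dx": 0,"dy": 0,"yaw": 0,"dz": 0.005,"jaw": 0.42},{"dx": 0,"dy": 0,"yaw": 0,"dz": 0.02,"jaw": 0.42},{"dx": 0,"dy": 0,"yaw": 0,"dz": 0.05,"jaw": 0.42},{"dx": 0,"dy": 0,"yaw": 0,"dz": 0.09,"jaw": 0.5},{"dx": 0,"dy": 0,"yaw": 0,"dz": 0.13,"jaw": 0.65},{"dx": -0.01,"dy": 0.018,"yaw": 0,"dz": 0.144,"jaw": 0.65},{"dx": -0.03,"dy": 0.054,"yaw": 0,"dz": 0.144,"jaw": 0.65},{"dx": -0.053,"dy": 0.095,"yaw": 0,"dz": 0.144,"jaw": 0.65},{"dx": -0.076,"dy": 0.136,"yaw": 0,"dz": 0.144,"jaw": 0.65},{"dx": -0.096,"dy": 0.172,"yaw": 0,"dz": 0.144,"jaw": 0.65},{"dx": -0.11,"dy": 0.198,"yaw": 0,"dz": 0.144,"jaw": 0.65},{"dx": -0.1155,"dy": 0.2075,"yaw": 0,"dz": 0.144,"jaw": 0.65},{"dx": -0.1155,"dy": 0.2075,"yaw": 0,"dz": 0.144,"jaw": 0.65},{"dx": -0.1155,"dy": 0.2075,"yaw": 0,"dz": 0.144,"jaw": 0.65}]}}

```text
clock: 8.8
eef_pos: [531.5, 3.2, 160.5]
tool_rot: [-3.14, 0.002, 3.14]
force: [-0.2, -0.1, -0.0]
width: 55.2
gripper_force: 0.0
```

```bash
cat > look.py <<'E'
from h import *
import sys
tag=sys.argv[1]
r=read_state();print(r['clock'],r['eef_pos'].round(1),r['width'],r['force'].round(1))
w=grab('wrist','w'+tag);t=grab('top','t'+tag);s=grab('side','s'+tag)
def tiers(s,c,R,zs):
    h=cv2.cvtColor(s['im'],cv2.COLOR_RGB2HSV); m=(h[:,:,1]>110)&(h[:,:,0]>10)&(h[:,:,0]<35)
    roi=np.zeros(m.shape,np.uint8);cv2.circle(roi,tuple(int(x) for x in c),R,1,-1);m&=roi>0
    vs,us=np.nonzero(m);o,d=rays(s,np.c_[us,vs].astype(float)); X=o+d*(s['d'][vs,us]/(d@s['E'][:3,2]))[:,None]
    for z in zs:
        k=abs(X[:,2]-z)<2.5
        if k.sum()>5:
            c,rad=cv2.minEnclosingCircle(X[k][:,:2].astype(np.float32)); print(' z',z,k.sum(),'zmean',X[k][:,2].mean().round(1),'c',np.round(c,1),'d',round(rad*2,1))
print('wrist stack');tiers(w,proj(w,[[530,5,90]])[0],90,(107.5,91,74))
for nm,p,H in(('50',(646,-202),16),('100',(431,-204.5),16.5),('200',(499,359),17),('500',(426,200),22)):
    print(nm,'top view');tiers(t,proj(t,[[*p,20]])[0],22,(9+H,))
E
python3 look.py 6; python3 - <<'E'
from h import *
t=load('t6');w=load('w6');s=load('s6')
a=cv2.resize(t['im'][140:200,398:458,::-1],(400,400)); u,v=proj(s,[[646,-202,15]])[0].astype(int)
b=cv2.resize(s['im'][v-35:v+35,u-35:u+35,::-1],(400,400))
cv2.imwrite('pics/c6.png',np.hstack([a,b]))
E
```

```text
8.8 [531.5   3.2 160.5] 55.21247727364948 [-0.2 -0.1 -0. ]
wrist stack
 z 107.5 1671 zmean 107.6 c [529.4   4.9] d 32.3
 z 91 971 zmean 91.0 c [529.2   5.5] d 44.2
 z 74 1393 zmean 74.0 c [529.6   5.6] d 59.5
50 top view
 z 25 46 zmean 25.0 c [ 647.8 -201.4] d 23.2
100 top view
200 top view
500 top view
```

View pics/c6.png

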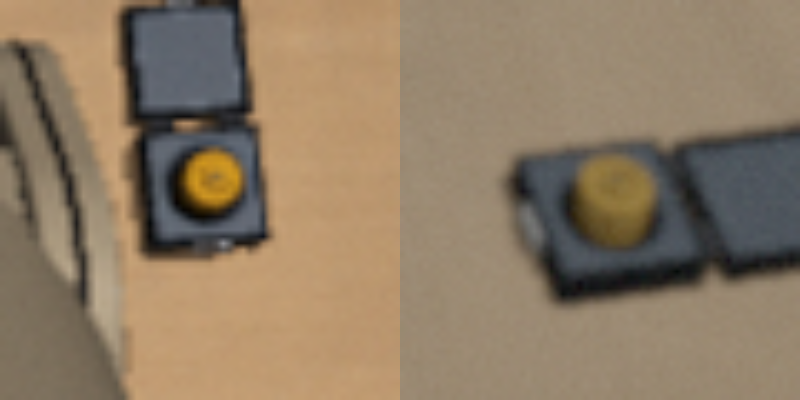

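The 50 g weight is seated upright in its well: top at z = 25.0, offset 1.5 mm, visible at (212,180). Now the 100 g weight.

{"name": "arm_command", "arguments": {"deltas": [{"dx": -0.001,"dy": 0.0015,"yaw": 0,"dz": -0.02,"jaw": 0.65},{"dx": -0.001,"dy": 0.0015,"yaw": 0,"dz": -0.042,"jaw": 0.65},{"dx": -0.001,"dy": 0.0015,"yaw": 0,"dz": -0.054,"jaw": 0.65},{"dx": -0.001,"dy": 0.0015,"yaw": 0,"dz": -0.06,"jaw": 0.65},{"dx": -0.001,"dy": 0.0015,"yaw": 0,"dz": -0.0615,"jaw": 0.65},{"dx": -0.001,"dy": 0.0015,"yaw": 0,"dz": -0.0615,"jaw": 0.65},{"dx": -0.001,"dy": 0.0015,"yaw": 0,"dz": -0.0615,"jaw": 0.65},{"dx": -0.001,"dy": 0.0015,"yaw": 0,"dz": -0.0615,"jaw": 0.65}]}}

```text
clock: 9.75
eef_pos: [529.7, 6.3, 99.0]
tool_rot: [3.141, 0.001, -3.141]
force: [-0.0, 0.7, -0.2]
width: 55.6
gripper_force: 0.0
```

{"name": "arm_command", "arguments": {"deltas": [{"dx": 0,"dy": -0.001,"yaw": 0,"dz": -0.0005,"jaw": 0.5},{"dx": 0,"dy": -0.001,"yaw": 0,"dz": -0.0005,"jaw": 0.42},{"dx": 0,"dy": -0.001,"yaw": 0,"dz": -0.0005,"jaw": 0.35},{"dx": 0,"dy": -0.001,"yaw": 0,"dz": -0.0005,"jaw": 0.2},{"dx": 0,"dy": -0.001,"yaw": 0,"dz": -0.0005,"jaw": 0.1},{"dx": 0,"dy": -0.001,"yaw": 0,"dz": -0.0005,"jaw": 0},{"dx": 0,"dy": -0.001,"yaw": 0,"dz": -0.0005,"jaw": 0},{"dx": 0,"dy": -0.001,"yaw": 0,"dz": -0.0005,"jaw": 0}]}}

```text
clock: 10.55
eef_pos: [529.3, 5.3, 98.4]
tool_rot: [3.142, 0.0, -3.141]
force: [-1.8, 0.6, 5.0]
width: 28.8
gripper_force: 58.8
```

{"name": "arm_command", "arguments": {"deltas": [{"dx": 0,"dy": 0,"yaw": 0,"dz": 0.003,"jaw": 0},{"dx": 0,"dy": 0,"yaw": 0,"dz": 0.01,"jaw": 0},{"dx": 0,"dy": 0,"yaw": 0,"dz": 0.025,"jaw": 0},{"dx": 0,"dy": 0,"yaw": 0,"dz": 0.045,"jaw": 0},{"dx": -0.008,"dy": -0.017,"yaw": 0,"dz": 0.06,"jaw": 0},{"dx": -0.024,"dy": -0.051,"yaw": 0,"dz": 0.06,"jaw": 0},{"dx": -0.043,"dy": -0.091,"yaw": 0,"dz": 0.06,"jaw": 0},{"dx": -0.062,"dy": -0.131,"yaw": 0,"dz": 0.06,"jaw": 0},{"dx": -0.08,"dy": -0.168,"yaw": 0,"dz": 0.05,"jaw": 0},{"dx": -0.092,"dy": -0.194,"yaw": 0,"dz": 0.02,"jaw": 0},{"dx": -0.0994,"dy": -0.2093,"yaw": 0,"dz": -0.015,"jaw": 0},{"dx": -0.0994,"dy": -0.2093,"yaw": 0,"dz": -0.04,"jaw": 0},{"dx": -0.0994,"dy": -0.2093,"yaw": 0,"dz": -0.055,"jaw": 0},{"dx": -0.0994,"dy": -0.2093,"yaw": 0,"dz": -0.055,"jaw": 0},{"dx": -0.0994,"dy": -0.2093,"yaw": 0,"dz": -0.055,"jaw": 0}]}}

```text
clock: 12.05
eef_pos: [430.1, -204.0, 43.1]
tool_rot: [3.142, -0.0, -3.141]
force: [0.1, 0.4, -1.0]
width: 29.4
gripper_force: 59.4
```

```bash
cat > held.py <<'E'
from h import *
import sys
tag,H,cx,cy=sys.argv[1],*map(float,sys.argv[2:5])  # H: top above tcp; case centre
r=read_state();w=grab('wrist','w'+tag);e=r['eef_pos'];print(e.round(1),r['width'],r['force'].round(1))
h=cv2.cvtColor(w['im'],cv2.COLOR_RGB2HSV); m=(h[:,:,1]>110)&(h[:,:,0]>10)&(h[:,:,0]<35)
vs,us=np.nonzero(m);o,d=rays(w,np.c_[us,vs].astype(float)); X=o+d*(w['d'][vs,us]/(d@w['E'][:3,2]))[:,None]
k=(abs(X[:,2]-e[2]-H)<4)&(np.hypot(*(X[:,:2]-e[:2]).T)<50)
print('held',k.sum(),X[k].mean(0).round(1),cv2.minEnclosingCircle(X[k][:,:2].astype(np.float32)))
# well: dark pixels near the case centre, leftover arc, least squares circle
o,d=rays(w,np.stack(np.meshgrid(np.arange(640.),np.arange(400.)),-1).reshape(-1,2))
D=o+d*((13.-o[2])/d[:,2])[:,None]; depth=(d@w['E'][:3,2]).reshape(400,640)
Z=(o[2]+d[:,2]*(w['d']/depth).ravel()).reshape(400,640); D=D.reshape(400,640,3)
near=np.hypot(D[...,0]-cx,D[...,1]-cy)<float(sys.argv[5])/2+4
q=((w['im'].max(2)<46)&near&(Z<16)&(Z>3)).astype(np.uint8)
cs=cv2.findContours(q,0,cv2.CHAIN_APPROX_NONE)[0]
kc=max(cs,key=cv2.contourArea).reshape(-1,2); P=onz(w,kc,13)[:,:2]
P=P[P[:,0]<cx-2]; A=np.c_[2*P,np.ones(len(P))]
c=np.linalg.lstsq(A,(P**2).sum(1),rcond=None)[0]; R=np.sqrt(c[2]+c[0]**2+c[1]**2); print('well',len(P),c[:2].round(1),'d',2*R, 'x min edge',P[:,0].min().round(1))
E
python3 held.py 7 9.1 430 -204.5 41
```

```text
[ 430.1 -204.    43.1] 29.40104389768266 [ 0.1  0.4 -1. ]
held 3200 [ 429.1 -204.6   52.3] ((430.02630615234375, -204.5264434814453), 17.36556625366211)
well 136 [ 421.6 -204.7] d 28.373313803583404 x min edge 409.0
```

Held disc at (430.0,-204.5), well at about (429.5,-204.7): aligned. Lowering.

{"name": "arm_command", "arguments": {"deltas": [{"dx": 0,"dy": 0,"yaw": 0,"dz": -0.01,"jaw": 0},{"dx": 0,"dy": 0,"yaw": 0,"dz": -0.018,"jaw": 0},{"dx": 0,"dy": 0,"yaw": 0,"dz": -0.022,"jaw": 0},{"dx": 0,"dy": 0,"yaw": 0,"dz": -0.024,"jaw": 0},{"dx": 0,"dy": 0,"yaw": 0,"dz": -0.025,"jaw": 0},{"dx": 0,"dy": 0,"yaw": 0,"dz": -0.0255,"jaw": 0},{"dx": 0,"dy": 0,"yaw": 0,"dz": -0.026,"jaw": 0},{"dx": 0,"dy": 0,"yaw": 0,"dz": -0.0265,"jaw": 0},{"dx": 0,"dy": 0,"yaw": 0,"dz": -0.0265,"jaw": 0}]}}

```text
clock: 13.0
eef_pos: [429.9, -204.0, 16.5]
tool_rot: [3.142, 0.0, -3.141]
force: [0.2, -0.6, 1.3]
width: 29.1
gripper_force: 59.6
```

{"name": "arm_command", "arguments": {"deltas": [{"dx": 0,"dy": 0,"yaw": 0,"dz": -0.0005,"jaw": 0},{"dx": 0,"dy": 0,"yaw": 0,"dz": -0.0005,"jaw": 0},{"dx": 0,"dy": 0,"yaw": 0,"dz": -0.0005,"jaw": 0}]}}

```text
clock: 13.3
eef_pos: [429.8, -204.0, 16.4]
tool_rot: [-3.141, 0.0, -3.141]
force: [-1.7, 0.9, 8.1]
width: 29.2
gripper_force: 60.2
```

Contact at 8 N, seated. Release and return to the stack.

{"name": "arm_command", "arguments": {"deltas": [{"dx": 0,"dy": 0,"yaw": 0,"dz": 0,"jaw": 0.38},{"dx": 0,"dy": 0,"yaw": 0,"dz": 0,"jaw": 0.45},{"dx": 0,"dy": 0,"yaw": 0,"dz": 0,"jaw": 0.52},{"dx": 0,"dy": 0,"yaw": 0,"dz": 0,"jaw": 0.52},{"dx": 0,"dy": 0,"yaw": 0,"dz": 0,"jaw": 0.52},{"dx": 0,"dy": 0,"yaw": 0,"dz": 0.005,"jaw": 0.52},{"dx": 0,"dy": 0,"yaw": 0,"dz": 0.02,"jaw": 0.52},{"dx": 0,"dy": 0,"yaw": 0,"dz": 0.05,"jaw": 0.52},{"dx": 0,"dy": 0,"yaw": 0,"dz": 0.09,"jaw": 0.6},{"dx": 0,"dy": 0,"yaw": 0,"dz": 0.125,"jaw": 0.78},{"dx": 0.008,"dy": 0.018,"yaw": 0,"dz": 0.134,"jaw": 0.78},{"dx": 0.026,"dy": 0.054,"yaw": 0,"dz": 0.134,"jaw": 0.78},{"dx": 0.046,"dy": 0.095,"yaw": 0,"dz": 0.134,"jaw": 0.78},{"dx": 0.066,"dy": 0.136,"yaw": 0,"dz": 0.134,"jaw": 0.78},{"dx": 0.083,"dy": 0.173,"yaw": 0,"dz": 0.134,"jaw": 0.78},{"dx": 0.095,"dy": 0.199,"yaw": 0,"dz": 0.134,"jaw": 0.78},{"dx": 0.1,"dy": 0.209,"yaw": 0,"dz": 0.134,"jaw": 0.78},{"dx": 0.1,"dy": 0.209,"yaw": 0,"dz": 0.134,"jaw": 0.78},{"dx": 0.1,"dy": 0.209,"yaw": 0,"dz": 0.134,"jaw": 0.78}]}}

```text
clock: 15.2
eef_pos: [528.9, 3.1, 149.7]
tool_rot: [-3.14, -0.001, 3.14]
force: [0.2, -0.5, -0.7]
width: 66.8
gripper_force: 0.0
```

```bash
python3 look.py 8; python3 - <<'E'
from h import *
t=load('t8');s=load('s8');w=load('w8')
L=[]
u,v=proj(s,[[431,-204,15]])[0].astype(int); L.append(s['im'][v-35:v+35,u-35:u+35])
u,v=proj(w,[[430,-204,15]])[0].astype(int); print(u,v)
L.append(w['im'][170:330,240:400])
cv2.imwrite('pics/c8.png',np.hstack([cv2.resize(x[:,:,::-1],(400,400)) for x in L]))
E
```

```text
15.2 [528.9   3.1 149.7] 66.76350694012353 [ 0.2 -0.5 -0.7]
wrist stack
 z 91 3015 zmean 91.1 c [529.3   5.6] d 44.5
 z 74 1500 zmean 74.0 c [529.7   5.6] d 59.6
50 top view
 z 25 37 zmean 25.4 c [ 647.8 -201.8] d 23.8
100 top view
200 top view
500 top view
70 81
```

View pics/c8.png

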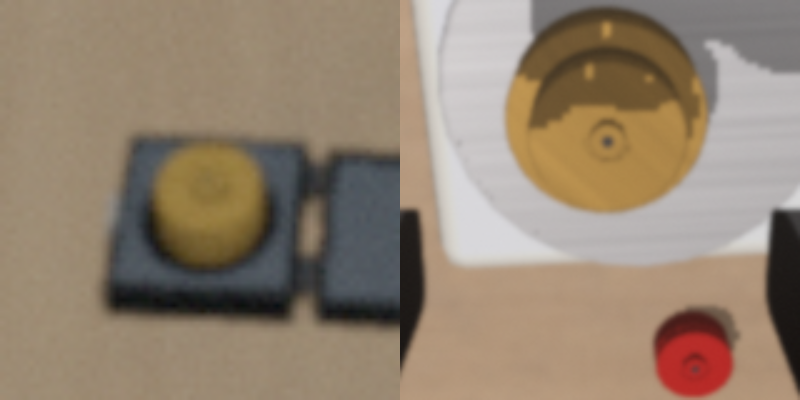

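The 100 g weight sits level and centred in its well at (210,200), and the two remaining tiers are in place at (607,140). Now the 200 g weight.

{"name": "arm_command", "arguments": {"deltas": [{"dx": 0.0005,"dy": 0.001,"yaw": 0,"dz": -0.02,"jaw": 0.78},{"dx": 0.0005,"dy": 0.001,"yaw": 0,"dz": -0.045,"jaw": 0.78},{"dx": 0.0005,"dy": 0.001,"yaw": 0,"dz": -0.06,"jaw": 0.78},{"dx": 0.0005,"dy": 0.001,"yaw": 0,"dz": -0.066,"jaw": 0.78},{"dx": 0.0005,"dy": 0.001,"yaw": 0,"dz": -0.069,"jaw": 0.78},{"dx": 0.0005,"dy": 0.001,"yaw": 0,"dz": -0.069,"jaw": 0.78},{"dx": 0.0005,"dy": 0.001,"yaw": 0,"dz": -0.069,"jaw": 0.78},{"dx": 0.0005,"dy": 0.001,"yaw": 0,"dz": -0.069,"jaw": 0.78}]}}

```text
clock: 16.15
eef_pos: [530.9, 6.0, 81.5]
tool_rot: [3.142, 0.001, -3.142]
force: [0.2, -1.0, 0.5]
width: 67.1
gripper_force: 0.0
```

{"name": "arm_command", "arguments": {"deltas": [{"dx": -0.001,"dy": -0.0005,"yaw": 0,"dz": -0.001,"jaw": 0.7},{"dx": -0.001,"dy": -0.0005,"yaw": 0,"dz": -0.001,"jaw": 0.62},{"dx": -0.001,"dy": -0.0005,"yaw": 0,"dz": -0.001,"jaw": 0.55},{"dx": -0.001,"dy": -0.0005,"yaw": 0,"dz": -0.001,"jaw": 0.48},{"dx": -0.001,"dy": -0.0005,"yaw": 0,"dz": -0.001,"jaw": 0.3},{"dx": -0.001,"dy": -0.0005,"yaw": 0,"dz": -0.001,"jaw": 0.1},{"dx": -0.001,"dy": -0.0005,"yaw": 0,"dz": -0.001,"jaw": 0},{"dx": -0.001,"dy": -0.0005,"yaw": 0,"dz": -0.001,"jaw": 0},{"dx": -0.001,"dy": -0.0005,"yaw": 0,"dz": -0.001,"jaw": 0}]}}

```text
clock: 17.05
eef_pos: [529.4, 5.7, 80.4]
tool_rot: [3.142, 0.0, -3.141]
force: [-1.7, -0.2, 6.3]
width: 41.2
gripper_force: 59.7
```

{"name": "arm_command", "arguments": {"deltas": [{"dx": 0,"dy": 0,"yaw": 0,"dz": 0.003,"jaw": 0},{"dx": 0,"dy": 0,"yaw": 0,"dz": 0.01,"jaw": 0},{"dx": 0,"dy": 0,"yaw": 0,"dz": 0.025,"jaw": 0},{"dx": 0,"dy": 0,"yaw": 0,"dz": 0.045,"jaw": 0},{"dx": -0.002,"dy": 0.018,"yaw": 0,"dz": 0.06,"jaw": 0},{"dx": -0.005,"dy": 0.054,"yaw": 0,"dz": 0.065,"jaw": 0},{"dx": -0.008,"dy": 0.095,"yaw": 0,"dz": 0.065,"jaw": 0},{"dx": -0.012,"dy": 0.138,"yaw": 0,"dz": 0.065,"jaw": 0},{"dx": -0.016,"dy": 0.181,"yaw": 0,"dz": 0.065,"jaw": 0},{"dx": -0.02,"dy": 0.224,"yaw": 0,"dz": 0.065,"jaw": 0},{"dx": -0.024,"dy": 0.267,"yaw": 0,"dz": 0.065,"jaw": 0},{"dx": -0.027,"dy": 0.308,"yaw": 0,"dz": 0.06,"jaw": 0},{"dx": -0.03,"dy": 0.338,"yaw": 0,"dz": 0.04,"jaw": 0},{"dx": -0.031,"dy": 0.354,"yaw": 0,"dz": 0.01,"jaw": 0},{"dx": -0.031,"dy": 0.354,"yaw": 0,"dz": -0.02,"jaw": 0},{"dx": -0.031,"dy": 0.354,"yaw": 0,"dz": -0.038,"jaw": 0},{"dx": -0.031,"dy": 0.354,"yaw": 0,"dz": -0.038,"jaw": 0},{"dx": -0.031,"dy": 0.354,"yaw": 0,"dz": -0.038,"jaw": 0},{"dx": -0.031,"dy": 0.354,"yaw": 0,"dz": -0.038,"jaw": 0}]}}

```text
clock: 18.95
eef_pos: [499.3, 360.0, 43.3]
tool_rot: [3.14, 0.002, 3.141]
force: [1.0, 0.0, -1.9]
width: 41.4
gripper_force: 61.1
```

```bash
python3 held.py 9 10.6 498.5 359 53
```

```text
[499.3 360.   43.3] 41.36527880742072 [ 1.   0.  -1.9]
held 6150 [497.8 359.3  53.8] ((499.3696594238281, 359.2692565917969), 22.82042694091797)
well 193 [490.7 359.2] d 38.45804092667852 x min edge 471.2
```

{"name": "arm_command", "arguments": {"deltas": [{"dx": -0.001,"dy": 0,"yaw": 0,"dz": -0.01,"jaw": 0},{"dx": -0.001,"dy": 0,"yaw": 0,"dz": -0.018,"jaw": 0},{"dx": -0.001,"dy": 0,"yaw": 0,"dz": -0.023,"jaw": 0},{"dx": -0.001,"dy": 0,"yaw": 0,"dz": -0.025,"jaw": 0},{"dx": -0.001,"dy": 0,"yaw": 0,"dz": -0.026,"jaw": 0},{"dx": -0.001,"dy": 0,"yaw": 0,"dz": -0.0265,"jaw": 0},{"dx": -0.001,"dy": 0,"yaw": 0,"dz": -0.027,"jaw": 0},{"dx": -0.001,"dy": 0,"yaw": 0,"dz": -0.0275,"jaw": 0},{"dx": -0.001,"dy": 0,"yaw": 0,"dz": -0.0275,"jaw": 0}]}}

```text
clock: 19.9
eef_pos: [496.9, 359.2, 15.5]
tool_rot: [-3.141, -0.001, -3.141]
force: [-3.8, -3.1, 9.6]
width: 40.9
gripper_force: 62.3
```

```bash
python3 held.py 10 10.6 498.5 359 53
```

```text
[496.9 359.2  15.5] 40.92220845146712 [-3.8 -3.1  9.6]
held 6160 [495.3 358.5  26.1] ((496.8142395019531, 358.3971252441406), 22.784156799316406)
well 220 [495.4 359. ] d 46.78227505271662 x min edge 471.3
```

Disc top at z = 26.1, so it is flat on the floor, and it is centred. Release and return.

{"name": "arm_command", "arguments": {"deltas": [{"dx": 0,"dy": 0,"yaw": 0,"dz": 0,"jaw": 0.52},{"dx": 0,"dy": 0,"yaw": 0,"dz": 0,"jaw": 0.6},{"dx": 0,"dy": 0,"yaw": 0,"dz": 0,"jaw": 0.68},{"dx": 0,"dy": 0,"yaw": 0,"dz": 0,"jaw": 0.68},{"dx": 0,"dy": 0,"yaw": 0,"dz": 0,"jaw": 0.68},{"dx": 0,"dy": 0,"yaw": 0,"dz": 0.005,"jaw": 0.68},{"dx": 0,"dy": 0,"yaw": 0,"dz": 0.02,"jaw": 0.68},{"dx": 0,"dy": 0,"yaw": 0,"dz": 0.055,"jaw": 0.68},{"dx": 0,"dy": 0,"yaw": 0,"dz": 0.1,"jaw": 0.8},{"dx": 0.002,"dy": -0.018,"yaw": 0,"dz": 0.125,"jaw": 1},{"dx": 0.005,"dy": -0.054,"yaw": 0,"dz": 0.125,"jaw": 1},{"dx": 0.009,"dy": -0.1,"yaw": 0,"dz": 0.125,"jaw": 1},{"dx": 0.014,"dy": -0.148,"yaw": 0,"dz": 0.125,"jaw": 1},{"dx": 0.019,"dy": -0.196,"yaw": 0,"dz": 0.125,"jaw": 1},{"dx": 0.023,"dy": -0.244,"yaw": 0,"dz": 0.125,"jaw": 1},{"dx": 0.027,"dy": -0.29,"yaw": 0,"dz": 0.125,"jaw": 1},{"dx": 0.03,"dy": -0.33,"yaw": 0,"dz": 0.125,"jaw": 1},{"dx": 0.0325,"dy": -0.3545,"yaw": 0,"dz": 0.125,"jaw": 1},{"dx": 0.0325,"dy": -0.3545,"yaw": 0,"dz": 0.125,"jaw": 1},{"dx": 0.0325,"dy": -0.3545,"yaw": 0,"dz": 0.125,"jaw": 1}]}}

```text
clock: 21.95
eef_pos: [530.2, 4.7, 140.3]
tool_rot: [3.141, 0.001, 3.14]
force: [0.4, 1.0, 0.2]
width: 85.5
gripper_force: 0.0
```

```bash
python3 look.py 11
```

```text
21.95 [530.2   4.7 140.3] 85.45150589596895 [0.4 1.  0.2]
wrist stack
 z 74 5170 zmean 74.1 c [530.    5.6] d 60.0
50 top view
 z 25 49 zmean 25.1 c [ 648.  -201.8] d 24.1
100 top view
200 top view
 z 26 177 zmean 26.1 c [500.2 359. ] d 45.0
500 top view
```

The 200 g weight is seated: top-view centre (500.2,359.0) against the well at (499.8,359.5), top at 26.1. Now the 500 g weight.

{"name": "arm_command", "arguments": {"deltas": [{"dx": 0,"dy": 0.0005,"yaw": 0,"dz": -0.02,"jaw": 1},{"dx": 0,"dy": 0.0005,"yaw": 0,"dz": -0.05,"jaw": 1},{"dx": 0,"dy": 0.0005,"yaw": 0,"dz": -0.068,"jaw": 1},{"dx": 0,"dy": 0.0005,"yaw": 0,"dz": -0.076,"jaw": 1},{"dx": 0,"dy": 0.0005,"yaw": 0,"dz": -0.08,"jaw": 1},{"dx": 0,"dy": 0.0005,"yaw": 0,"dz": -0.082,"jaw": 1},{"dx": 0,"dy": 0.0005,"yaw": 0,"dz": -0.082,"jaw": 1},{"dx": 0,"dy": 0.0005,"yaw": 0,"dz": -0.082,"jaw": 1}]}}

```text
clock: 22.9
eef_pos: [530.4, 5.6, 58.1]
tool_rot: [3.142, 0.001, -3.141]
force: [0.2, 0.4, 0.8]
width: 85.3
gripper_force: 0.0
```

{"name": "arm_command", "arguments": {"deltas": [{"dx": 0,"dy": 0,"yaw": 0,"dz": 0.0004,"jaw": 0.9},{"dx": 0,"dy": 0,"yaw": 0,"dz": 0.0004,"jaw": 0.8},{"dx": 0,"dy": 0,"yaw": 0,"dz": 0.0004,"jaw": 0.72},{"dx": 0,"dy": 0,"yaw": 0,"dz": 0.0004,"jaw": 0.66},{"dx": 0,"dy": 0,"yaw": 0,"dz": 0.0004,"jaw": 0.4},{"dx": 0,"dy": 0,"yaw": 0,"dz": 0.0004,"jaw": 0.1},{"dx": 0,"dy": 0,"yaw": 0,"dz": 0.0004,"jaw": 0},{"dx": 0,"dy": 0,"yaw": 0,"dz": 0.0004,"jaw": 0},{"dx": 0,"dy": 0,"yaw": 0,"dz": 0.0004,"jaw": 0}]}}

```text
clock: 23.8
eef_pos: [530.1, 5.9, 58.6]
tool_rot: [3.141, 0.001, -3.141]
force: [-1.6, 0.7, 8.0]
width: 57.5
gripper_force: 62.1
```

{"name": "arm_command", "arguments": {"deltas": [{"dx": 0,"dy": 0,"yaw": 0,"dz": 0.002,"jaw": 0},{"dx": 0,"dy": 0,"yaw": 0,"dz": 0.008,"jaw": 0},{"dx": 0,"dy": 0,"yaw": 0,"dz": 0.02,"jaw": 0},{"dx": 0,"dy": 0,"yaw": 0,"dz": 0.04,"jaw": 0},{"dx": -0.005,"dy": 0.009,"yaw": 0,"dz": 0.055,"jaw": 0},{"dx": -0.018,"dy": 0.034,"yaw": 0,"dz": 0.06,"jaw": 0},{"dx": -0.036,"dy": 0.067,"yaw": 0,"dz": 0.06,"jaw": 0},{"dx": -0.055,"dy": 0.102,"yaw": 0,"dz": 0.06,"jaw": 0},{"dx": -0.073,"dy": 0.137,"yaw": 0,"dz": 0.055,"jaw": 0},{"dx": -0.09,"dy": 0.168,"yaw": 0,"dz": 0.04,"jaw": 0},{"dx": -0.1,"dy": 0.187,"yaw": 0,"dz": 0.02,"jaw": 0},{"dx": -0.1045,"dy": 0.1945,"yaw": 0,"dz": 0.002,"jaw": 0},{"dx": -0.1045,"dy": 0.1945,"yaw": 0,"dz": -0.01,"jaw": 0},{"dx": -0.1045,"dy": 0.1945,"yaw": 0,"dz": -0.014,"jaw": 0},{"dx": -0.1045,"dy": 0.1945,"yaw": 0,"dz": -0.014,"jaw": 0},{"dx": -0.1045,"dy": 0.1945,"yaw": 0,"dz": -0.014,"jaw": 0}]}}

```text
clock: 25.4
eef_pos: [426.2, 199.3, 44.3]
tool_rot: [3.141, 0.001, 3.14]
force: [0.1, 0.4, -4.3]
width: 57.5
gripper_force: 65.4
```

```bash
python3 held.py 12 15.4 425.5 199.7 69; cp pics/w12.png pics/v12.png
```

```text
[426.2 199.3  44.3] 57.45397810164718 [ 0.1  0.4 -4.3]
held 12078 [424.1 198.7  59.7] ((426.44683837890625, 198.73776245117188), 30.544525146484375)
well 268 [421.1 200.1] d 56.39370367042832 x min edge 390.7
```

View pics/v12.png

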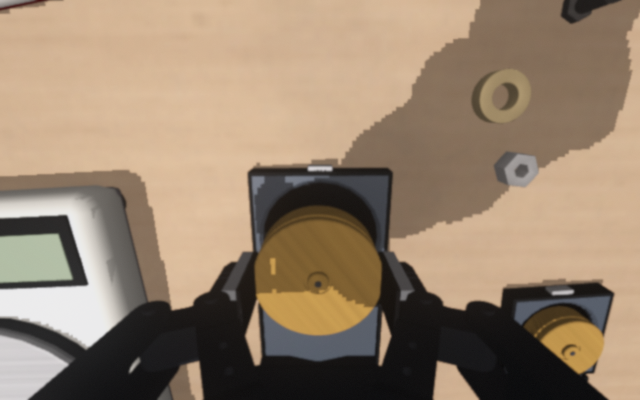

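The 500 g disc is held level at (318,270) over case_500's well, whose rim shows at (320,200). It needs about -1 mm in x and +1 mm in y; lowering.

{"name": "arm_command", "arguments": {"deltas": [{"dx": -0.001,"dy": 0.001,"yaw": 0,"dz": -0.01,"jaw": 0},{"dx": -0.001,"dy": 0.001,"yaw": 0,"dz": -0.018,"jaw": 0},{"dx": -0.001,"dy": 0.001,"yaw": 0,"dz": -0.023,"jaw": 0},{"dx": -0.001,"dy": 0.001,"yaw": 0,"dz": -0.025,"jaw": 0},{"dx": -0.001,"dy": 0.001,"yaw": 0,"dz": -0.026,"jaw": 0},{"dx": -0.001,"dy": 0.001,"yaw": 0,"dz": -0.027,"jaw": 0},{"dx": -0.001,"dy": 0.001,"yaw": 0,"dz": -0.0275,"jaw": 0},{"dx": -0.001,"dy": 0.001,"yaw": 0,"dz": -0.028,"jaw": 0},{"dx": -0.001,"dy": 0.001,"yaw": 0,"dz": -0.028,"jaw": 0}]}}

```text
clock: 26.35
eef_pos: [424.4, 201.1, 15.8]
tool_rot: [3.142, 0.0, -3.141]
force: [-0.5, 0.4, -5.1]
width: 57.4
gripper_force: 65.7
```

```bash
python3 held.py 13 15.4 425.5 199.7 69
```

```text
[424.4 201.1  15.8] 57.41421363664365 [-0.5  0.4 -5.1]
held 12105 [422.3 200.4  31.1] ((424.49652099609375, 200.44174194335938), 30.565765380859375)
well 318 [423.8 200.3] d 63.86075127489957 x min edge 390.8
```

{"name": "arm_command", "arguments": {"deltas": [{"dx": 0,"dy": 0,"yaw": 0,"dz": -0.0005,"jaw": 0},{"dx": 0,"dy": 0,"yaw": 0,"dz": -0.0006,"jaw": 0},{"dx": 0,"dy": 0,"yaw": 0,"dz": -0.0006,"jaw": 0}]}}

```text
clock: 26.7
eef_pos: [424.4, 201.1, 15.7]
tool_rot: [3.141, 0.001, -3.141]
force: [-2.1, -0.8, 5.4]
width: 57.5
gripper_force: 66.5
```

Contact at 5 N, seated. Release, rise and clear the cases.

{"name": "arm_command", "arguments": {"deltas": [{"dx": 0,"dy": 0,"yaw": 0,"dz": 0,"jaw": 0.7},{"dx": 0,"dy": 0,"yaw": 0,"dz": 0,"jaw": 0.78},{"dx": 0,"dy": 0,"yaw": 0,"dz": 0,"jaw": 0.86},{"dx": 0,"dy": 0,"yaw": 0,"dz": 0,"jaw": 0.86},{"dx": 0,"dy": 0,"yaw": 0,"dz": 0,"jaw": 0.86},{"dx": 0,"dy": 0,"yaw": 0,"dz": 0.005,"jaw": 0.86},{"dx": 0,"dy": 0,"yaw": 0,"dz": 0.02,"jaw": 0.86},{"dx": 0,"dy": 0,"yaw": 0,"dz": 0.05,"jaw": 0.86},{"dx": 0,"dy": 0,"yaw": 0,"dz": 0.09,"jaw": 0.86},{"dx": 0,"dy": 0,"yaw": 0,"dz": 0.13,"jaw": 0.86},{"dx": 0.02,"dy": -0.04,"yaw": 0,"dz": 0.17,"jaw": 0.86},{"dx": 0.04,"dy": -0.08,"yaw": 0,"dz": 0.2,"jaw": 0.86},{"dx": 0.06,"dy": -0.12,"yaw": 0,"dz": 0.22,"jaw": 0.86},{"dx": 0.08,"dy": -0.16,"yaw": 0,"dz": 0.22,"jaw": 0.86},{"dx": 0.1,"dy": -0.195,"yaw": 0,"dz": 0.22,"jaw": 0.86},{"dx": 0.1,"dy": -0.195,"yaw": 0,"dz": 0.22,"jaw": 0.86},{"dx": 0.1,"dy": -0.195,"yaw": 0,"dz": 0.22,"jaw": 0.86},{"dx": 0.1,"dy": -0.195,"yaw": 0,"dz": 0.22,"jaw": 0.86}]}}

```text
clock: 28.5
eef_pos: [523.5, 7.3, 235.1]
tool_rot: [3.141, -0.001, -3.14]
force: [-1.3, 0.0, -0.7]
width: 73.5
gripper_force: 0.0
```

```bash
python3 - <<'E'
from h import *
w=grab('wrist','w14')
h=cv2.cvtColor(w['im'],cv2.COLOR_RGB2HSV); m=(h[:,:,1]>110)&(h[:,:,0]>10)&(h[:,:,0]<35)
vs,us=np.nonzero(m);o,d=rays(w,np.c_[us,vs].astype(float)); X=o+d*(w['d'][vs,us]/(d@w['E'][:3,2]))[:,None]
for nm,p,z in(('50',(645,-202),25),('100',(430,-204.5),25.5),('200',(498.2,359),26),('500',(425.2,199.6),31)):
    k=(np.hypot(*(X[:,:2]-p).T)<40)&(abs(X[:,2]-z)<3)
    if k.sum()>5: print(nm,'well',p,k.sum(),X[k][:,2].mean().round(1),np.polyfit(X[k][:,0],X[k][:,2],1)[0].round(3),cv2.minEnclosingCircle(X[k][:,:2].astype(np.float32)))
print(read_state()['eef_pos'],read_state()['clock'])
E
```

```text
50 well (645, -202) 243 25.1 0.022 ((644.5806274414062, -203.1844940185547), 12.017578125)
100 well (430, -204.5) 735 25.5 -0.007 ((430.6455383300781, -203.7421875), 16.167747497558594)
200 well (498.2, 359) 1065 26.3 0.002 ((498.09710693359375, 357.22998046875), 23.051029205322266)
500 well (425.2, 199.6) 2727 31.2 -0.002 ((424.95404052734375, 200.6260986328125), 30.685070037841797)
[523.53391801   7.68478506 235.1468484 ] 28.55
```

View pics/w14.png

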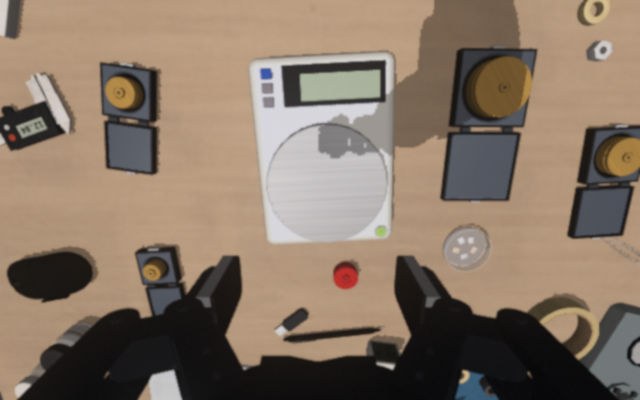

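All four weights sit flat in their own wells at (121,93), (154,270), (498,87) and (622,155), with heights of 25.1, 25.5, 26.3 and 31.2. The pan is empty, and the dish at (466,247) and red piece at (346,275) are untouched.

```bash
python3 -c "
from cell import *
print(finish_job())"
```

```text
the job is handed in; nothing more can be done
None
```

The job is handed in at about 28.6 s: all four weights came off the stack from the top down and sit flat in their own cases, and the dish and red look-alike were not touched.

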